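# Clamp a glued box to the click

### The job

Put the small plywood box into the channel of the clamping jig, standing upright and flat on the channel floor between the fence and the open jaw, and let go of it. Then turn the orange knob clockwise until its slip clutch clicks, and stop there: one click is right, a second does no harm, a third spoils the setting. Leave the box clamped and the knob released; do not force the box against the jig and leave the other things where they are.

Things in the scene. Friction and masses are not known exactly. Their poses are not given: they have to be found in the camera images.
- box: Workpiece: loose light plywood box with dark finger joints up its edges and a dark dot on its lid, 50 (x) by 44 (y) by 56 (z) mm, 0.1 kg. Origin: centre of its underside, z up. Grip it across its y (44 mm), 40 mm above its underside, clear of the channel's guides.
- jig: Fixed clamping jig: plywood base plate 180 by 84 by 8 mm with channel, blue gear housing and orange knob. Origin on the table; x runs along the channel from fence to knob, y across, z up. Blue housing: x 64 to 121, y -30 to 30 mm, top 40 mm above the table. The aluminium fence closes the channel's end (top at 42 mm); its face was left by the last user anywhere from x = -43 to -25 mm and is not reported.
- channel (a point): Point on the channel floor, 8 mm above the table, at jig x = 4, y = 0; axes as the jig's. A box let down centred here, its x along the channel, always goes in clear of fence and jaw; the closing jaw then pushes it along to the fence. The wooden guides either side are 48 mm apart (2 mm free each side of the box), 7 mm thick, from jig x = -56 to 60 mm, tops 22 mm above the table.
- jaw: Aluminium jaw, 16 mm thick, 40 wide, 10 to 42 mm above the table, faced with a red sprung pad (4 N per mm, gives up to 5 mm). Origin: middle of the pad's free face, 8 mm above the table; axes as the jig's. Each radian of knob turn clockwise moves it 10 mm towards the fence (47 mm in all). It starts with this face at jig x = 34 to 39 mm, stays where left. At the set torque it presses with about 14 N.
- knob_grip (a point): Point on the knob's vertical axis at grip height, 76 mm above the table, at jig x = 92, y = 0. The knob is an upright orange bar 46 long (point x) by 14 thick (point y), 53 to 87 mm above the table, white mark at one end, on a black hub of 36 mm diameter. Clockwise from above closes the jaw. A 60 N grip across the 14 mm holds. Turning it back opens the jaw: let go before winding the hand back.
- collar (a point): Top of the steel spindle collar (48 mm diameter, red mark) under the knob, 45 mm above the table, on the knob's axis. The knob takes it along clockwise for some 0.9 to 3.2 rad at about 0.14 N m until jaw and fence hold the box; over 0.35 rad more the resistance rises to about 0.28 N m as the pad gives, then it stands still and the clutch clicks over with a sudden drop. Every further 18 degrees of the knob is one more click.
- clutch (a joint): How far the knob has slipped clockwise on its spindle (rad): about 0 until the set torque is reached. One click is 0.314 rad; it clicks over at about 0.16, 0.47 and 0.79. The knob may rest anywhere between clicks.
- tile: Bystander: flat wooden tile 60 by 60 by 12 mm with a blue square, lying on the table; origin under its centre.
- paint_pot: Bystander: small paint jar with green cap, 46 mm diameter, 50 tall; origin under its centre.
- glass: Bystander: clear glass, 68 mm diameter, 75 tall; origin under its centre.
- rocket: Bystander: plywood rocket on three dark fins, 155 tall, fins reach 47 mm from its axis; origin under its centre.
- lantern: Bystander: dark wooden lantern cube with paper panes, 70 by 70 by 90 mm tall; origin under its centre.
- lampshade: Bystander: aluminium lampshade standing on its rim, 120 mm diameter, 112 tall; origin under its centre.
- brush: Bystander: paint brush lying on the table; origin under its middle.
Things that resemble listed ones, but are neither listed nor needed, are in the scene too. What is shaped like the jig but yellow is not meant.

How it is judged (in metres and radians):
On the way, in this order (a step that is already met when the one before it is completed fails the run):
1. the box stands flat in the channel between fence and jaw, let go (z of box in the frame of jig between 0.005 and 0.0115 m and y of box in the frame of jig between -0.0045 and 0.0045 m and x of box in the frame of jig between -0.024 and 0.024 m and angle between box's own z axis and vertical below 0.08 rad and angle between the x axis of box and the x axis of jig, either way round below 0.15 rad and contact force between the fingers and box below 0.1 N), for 0.2 s.
2. with the box in the jig the clutch clicks (value of joint clutch above 0.17 rad and contact force between jaw and box above 1.5 N), for 0.05 s.
At the end, for the whole second after the job is handed in: Box flat on the channel floor (height within 3.5 mm, sideways within 4.5 mm, tilt under 0.08 rad, square within 0.15 rad, within 24 mm of the jig's origin along x), at rest, pressed by the jaw (over 4 N), released; clutch slipped one or two clicks (joint clutch 0.17 to 0.785 rad) (z of box in the frame of jig between 0.005 and 0.0115 m and y of box in the frame of jig between -0.0045 and 0.0045 m and x of box in the frame of jig between -0.024 and 0.024 m and angle between box's own z axis and vertical below 0.08 rad and angle between the x axis of box and the x axis of jig, either way round below 0.15 rad and contact force between jaw and box above 4 N and value of joint clutch between 0.17 and 0.785 rad and linear speed of box below 0.01 m/s); the robot touches nothing.
It fails at once if the clutch is driven to a third click (value of joint clutch above 0.785 rad).
It fails at once if the box is forced against the jig or its jaw (over 100 N) (contact force between box and jig above 100 N).
It fails at once if another thing on the table is moved by more than 30 mm (distance of any of tile, paint_pot, glass, rocket, lantern, lampshade, brush from where it was at the start of the episode above 0.03 m).
It also fails if it takes over 72 s, if anything falls off the work surface, if the arm or the gripper's body presses on something with over 40 N, if the wrist force passes 120 N, or if a joint passes its speed limit or range.

### The arm

A 6-joint arm with a two-finger parallel gripper is mounted at the origin on the work surface. World frame = base frame: x ahead of the robot, y to its left, z up, the work surface at z = 0. Lengths are in m, angles in degrees, forces in N, time in s.
With the tool pointing down it reaches from about 0.4 to 0.825 m from the base axis. Payload 7 kg.
Tool frame: the origin (TCP) lies at the very end of the fingers, on their centre line; the grasp point (between the pads) lies behind it (r.grasp_offset is the z of the grasp point in the tool frame, in m); z points along the fingers, y is the direction in which the jaws open and shut (so a half turn about z gives the same grasp; the last joint's range is limited). The gripper opens to 88 mm and grips with 3 to 60 N. Pads are 19 mm wide; open, the fingers measure 130 mm over their backs; the gripper's body (78 mm by 193 mm) begins 47 mm behind the grasp point.
Start: joints at [-60.728, 20.546, 0.682, 0, -70.136, -16.507], TCP at [0.149, -0.658, 0.227] pointing down, gripper open.
Joint ranges: [-176.03, 176.03], [-82.01, 121.73], [-58.28, 71.71], [-173.87, 95.51], [-174.79, -0.11], [-173.66, 173.66]. Speed limits (degrees/s): [136.94, 136.94, 172.46, 180, 180, 180].

### API

Orientations are given as [roll, pitch, yaw] about the fixed x, y, z axes, in that order (R = Rz(yaw) Ry(pitch) Rx(roll)).
In Python, from plant import r gives the robot as it stands. The module is installed in compiled form; this text tells all that it offers.
- The arm moves only by the tool servo_tool, never from a script. Its argument "targets" is a list of rows, each an object of numbers: "dx", "dy", "dz": the shift along the world's x, y, z in cm; "spin": the turn about the world's z in rad; "grip": the opening in per cent of the stroke, from 0 (shut) to 100 (fully open). A call has exactly 10 rows; each row is the pose to reach, as a shift and turn from the pose commanded when the call began; what a row does not reach only later rows make up. A row lasts 1/12 s, in which the tool goes at most 41.7 mm and 7.16 degrees, less where a joint would pass 70% of its speed; a pose out of reach is approached as far as the arm can. A call with a gripper value outside its range is refused whole. The fingers move at their own pace and stop on an object; "squeeze" is the grip in N (left out, the last holds). Time passes only in rows, so rows that repeat a pose let the fingers close, or fill a call up. It gives the time, the measured TCP pose, the force and the opening at its end, in the units of the state.
- r.get_state(): the state, without advancing time (a new reading comes with each control period).
- r.capture(name): name is "scene" or "top" or "wrist"; returns the picture (420x560x3 uint8, blue, green, red); there is no depth.
- r.get_calibration(name): a dict with "K" (3x3 intrinsics, pixels), "extrinsics" (4x4, takes a point from camera to world coordinates). Camera axes: x right, y down, z forward; pixel columns grow to the right and rows downward; lengths in m; the calibration is good to about 2 mm. A picture is of the moment at which its call begins: read the wrist's pose just before it. get_calibration takes no time and is no camera call; for the wrist camera it gives the pose at the moment of the call.
- r.close_job(): hands the job in, once; it reports no verdict.
Trained networks look in the newest picture that a camera, given by its name, has taken for a name from the list of things; names that differ only in an ending like _2 or _b are one class to them, and where a whole thing is asked for, a point or a joint stands for the part that bears it (a point fixed in the world has none). Each returns a list of dicts, best first, with "p" (0 to 1); they miss things now and then, are a little off and sometimes report something else, mostly with a low value. They report only what shows in the picture. A call takes as long as a camera call. They do not tell look-alikes from the thing itself.
- r.cut_out(name, camera): "mask" (420x560 bool, what is visible of it) and "extent" ([left, top, right, bottom] in pixels, round what is visible of it).
The state is a dict: "time_s": time; "joints": joint angles; "qd": joint speeds; "joint_torque": joint torques, N m; "tcp_pos": TCP position; "eef_rot": TCP orientation; "contact_force": force on the tool from outside, world axes, zero at the start; "moment": the same for the moment, N m; "gripper_width": finger opening in m.
Only numpy, scipy, OpenCV 4.12 (cv2) and the standard library are available. Lean on these libraries where they do the work, as an engineer would, in place of code of your own. Each camera call takes 0.05 s, during which the arm holds its last target. There are 200 camera calls.

## Working session

There is one attempt and no reset: what is moved stays moved. The work goes in short steps, Python scripts to look and compute and a tool call to move; the robot and the scene stay as the last step left them, time stands still between calls to the robot, and variables do not carry over. Pictures are saved under pics/ and viewed, about 8 in all and at most 12, crops included, and the job is handed in when it is done.

Besides the shell and the picture viewer there is one more tool, called after "Request:" by a JSON object that holds its "method" and its "body", one argument or row to a line. servo_tool: Moves the arm, as the interface text tells. Its arguments: {"type":"object","properties":{"targets":{"type":"array"},"squeeze":{"type":"number"}},"required":["targets"]}

```bash
mkdir -p pics; cat > h.py <<'E'
import numpy as np, cv2
from plant import r
def ray(cam,uv,z,cal=None):
    c=cal or r.get_calibration(cam);K=np.array(c["K"]);T=np.array(c["extrinsics"])
    d=T[:3,:3]@np.linalg.inv(K)@np.array([uv[0],uv[1],1.]);o=T[:3,3]
    return o+d*(z-o[2])/d[2]
def proj(cam,p,cal=None):
    c=cal or r.get_calibration(cam);K=np.array(c["K"]);T=np.linalg.inv(np.array(c["extrinsics"]))
    q=K@(T[:3,:3]@np.array(p)+T[:3,3]);return q[:2]/q[2]
E
python3 - <<'E'
from h import *
s=r.get_state();print({k:np.round(v,3) for k,v in s.items()},r.grasp_offset)
a=r.capture("scene");b=r.capture("top")
cv2.imwrite("pics/top1.png",b);cv2.imwrite("pics/scene1.png",a)
for cam in("top","scene"):
  print(cam,np.round(r.get_calibration(cam)["extrinsics"],3).tolist(),np.array(r.get_calibration(cam)["K"])[0])
for n in("box","jig","knob_grip"):
  for d in r.cut_out(n,"top"): print(n,d["p"],d["extent"])
E
```

```text
{'time_s': np.float64(0.0), 'joints': array([-6.0729e+01,  2.0590e+01,  6.3400e-01, -2.0000e-02, -7.0137e+01,
       -1.6507e+01]), 'qd': array([-0.007, -0.004,  0.048, -0.017, -0.042, -0.046]), 'joint_torque': array([-2.0000e-03, -5.8272e+01,  2.9305e+01,  6.9970e+00,  7.0000e-03,
       -0.0000e+00]), 'tcp_pos': array([ 0.149, -0.658,  0.226]), 'eef_rot': array([ 1.79905e+02, -8.00000e-03, -1.67243e+02]), 'contact_force': array([ 0.064, -0.161, -0.478]), 'moment': array([-0.067,  0.023, -0.036]), 'gripper_width': np.float64(0.088)} -0.0188
top [[0.029, -0.988, 0.154, 0.361], [-1.0, -0.03, -0.001, 0.044], [0.005, -0.154, -0.988, 1.201], [0.0, 0.0, 0.0, 1.0]] [445.88795042   0.         274.95187041]
scene [[0.479, 0.612, -0.629, 1.132], [0.878, -0.342, 0.336, -0.246], [-0.01, -0.713, -0.701, 0.703], [0.0, 0.0, 0.0, 1.0]] [392.63346283   0.         277.89204709]
box 0.55 [343.6, 164.1, 364.8, 188.7]
box 0.35 [387.3, 197.0, 416.8, 226.2]
jig 0.98 [324.1, 265.9, 377.5, 339.2]
jig 0.71 [185.3, 257.6, 223.9, 334.3]
jig 0.57 [220.9, 173.9, 270.5, 242.3]
knob_grip 0.76 [240.2, 212.7, 258.6, 231.3]
knob_grip 0.57 [358.6, 314.9, 371.0, 333.4]
knob_grip 0.46 [197.8, 310.5, 212.2, 332.8]
```

```bash
python3 - <<'E'
import cv2
b=cv2.imread("pics/top1.png")
cv2.imwrite("pics/top1z.png",cv2.resize(b[130:380,160:480],None,fx=2.4,fy=2.4,interpolation=cv2.INTER_CUBIC))
E
```

```text
(no output)
```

View pics/top1z.png

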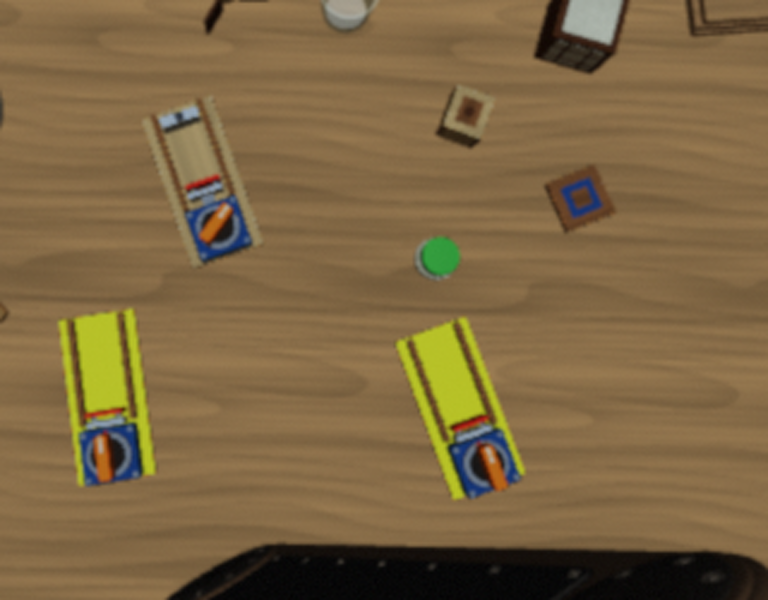

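View pics/scene1.png

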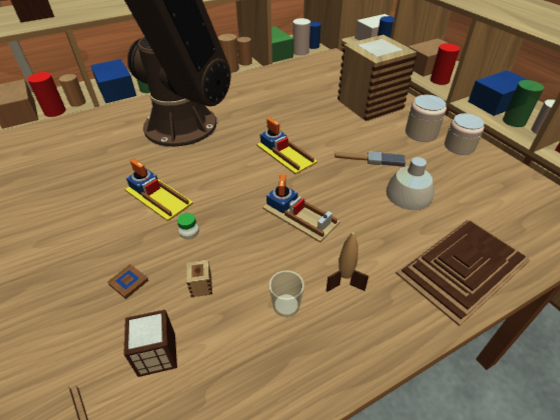

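The top crop shows the real plywood jig at crop (200,180), with its knob at (217,222) and its fence at the top end. The box is at (466,115). The two yellow jigs are decoys, and the dotted box near the green pot is the workpiece.

```bash
python3 - <<'E'
from h import *
f=lambda c:(160+c[0]/2.4-.3,130+c[1]/2.4-.3)
P=[ray("top",f(c),.008) for c in[(143,120),(210,97),(262,243),(195,266)]]
print(np.round(P,3)); 
c=np.mean(P,0); d=(P[2]+P[3]-P[0]-P[1])/2; print("jig c",c,"len",np.linalg.norm(d),"yaw",np.degrees(np.arctan2(d[1],d[0])),"w",np.linalg.norm(P[1]-P[0]))
print("box",ray("top",f((469,110)),.056)); print("knob",ray("top",f((217,222)),.087))
for n in("box","jig"):
  for d in r.cut_out(n,"top"):
    m=d["mask"].astype(np.uint8); print(n,d["p"],cv2.minAreaRect(cv2.findNonZero(m)))
T=np.array(r.get_calibration("wrist")["extrinsics"]);print(np.round(T,3).tolist())
print(np.array(r.get_calibration("wrist")["K"]))
E
```

```text
[[0.615 0.198 0.008]
 [0.644 0.122 0.008]
 [0.479 0.058 0.008]
 [0.451 0.132 0.008]]
jig c [0.54715582 0.12740753 0.008     ] len 0.1773637646592161 yaw -158.40002256076443 w 0.08061544020072972
box [ 0.62686759 -0.16485719  0.056     ]
knob [0.491548   0.10475899 0.087     ]
box 0.55 ((352.8999938964844, 178.3000030517578), (19.606117248535156, 24.033309936523438), 18.43494987487793)
box 0.35 ((400.62066650390625, 212.5517120361328), (22.654830932617188, 22.28343963623047), 68.19859313964844)
jig 0.98 ((351.54376220703125, 301.1204528808594), (73.04756927490234, 32.380149841308594), 70.01689147949219)
jig 0.71 ((204.0538787841797, 295.4308166503906), (71.31997680664062, 33.4893798828125), 82.87498474121094)
jig 0.57 ((243.2318572998047, 205.85414123535156), (65.6630630493164, 30.92200469970703), 70.82099914550781)
[[-0.221, 0.941, 0.256, 0.078], [0.975, 0.213, 0.059, -0.673], [0.0, 0.263, -0.965, 0.386], [0.0, 0.0, 0.0, 1.0]]
[[315.64341549   0.         280.55509886]
 [  0.         315.64341549 209.72330316]
 [  0.           0.           1.        ]]
```

Request:
{"method": "servo_tool", "body": {
  "targets": [
    {"dx": 2.5,"dy": 2.8},
    {"dx": 5,"dy": 5.6},
    {"dx": 7.5,"dy": 8.4},
    {"dx": 10,"dy": 11.2},
    {"dx": 12.5,"dy": 14},
    {"dx": 15,"dy": 16.8},
    {"dx": 17.5,"dy": 19.6},
    {"dx": 20,"dy": 22.4},
    {"dx": 22.5,"dy": 25.2},
    {"dx": 25,"dy": 28}
  ]
}}

```text
validation failed for argument at $.ta...
```

Request:
{"method": "servo_tool", "body": {
  "targets": [
    {"dx": 2.5,"dy": 2.4},
    {"dx": 5,"dy": 4.8},
    {"dx": 7.5,"dy": 7.2},
    {"dx": 10,"dy": 9.6},
    {"dx": 12.5,"dy": 12},
    {"dx": 15,"dy": 14.4},
    {"dx": 17.5,"dy": 16.8},
    {"dx": 20,"dy": 19.2},
    {"dx": 22,"dy": 21.3},
    {"dx": 22,"dy": 21.3}
  ]
}}

```text
validation failed for argument at $.ta...
```

```bash
python3 - <<'E'
from h import *
s=r.get_state();print(s["time_s"],np.round(s["tcp_pos"],3),np.round(s["eef_rot"],1),np.round(s["joints"],1))
c=r.get_calibration("wrist");np.savez("w1.npz",**{k:np.array(v) for k,v in c.items()})
b=r.capture("wrist");cv2.imwrite("pics/w1.png",b);cv2.imwrite("pics/w1z.png",cv2.resize(b,None,fx=1.42,fy=1.42,interpolation=cv2.INTER_CUBIC))
for d in r.cut_out("box","wrist"): print(d["p"],d["extent"])
print(proj("wrist",(.627,-.165,.056),c))
E
```

```text
0.35 [ 0.149 -0.658  0.226] [ 180.    -0.  -167.2] [-60.7  20.6   0.7  -0.  -70.1 -16.5]
[522.05539412 557.46659292]
```

View pics/w1z.png

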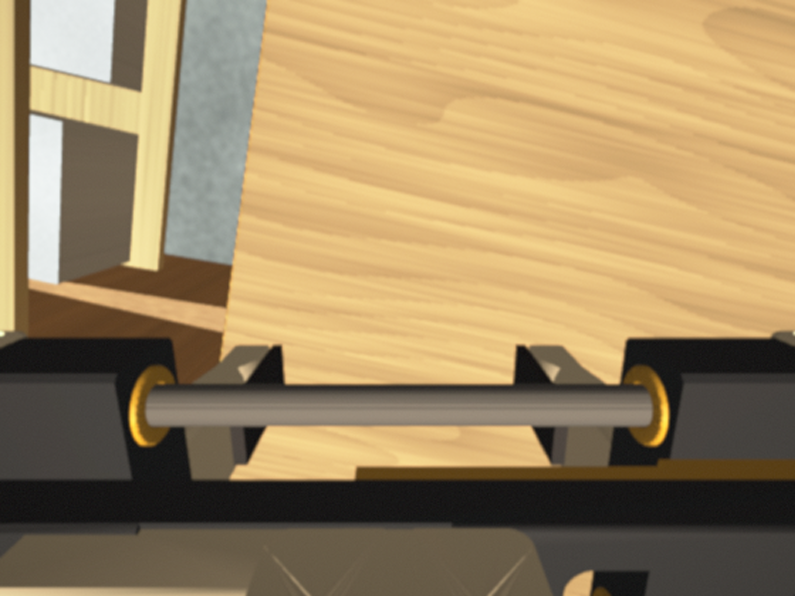

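The wrist view is free only above row ~240, on the tool's +x side, so I need to stand about 9 cm beyond the object. The moves were refused, so I'm retrying with every field filled in.

Request:
{"method": "servo_tool", "body": {
  "targets": [
    {"dx": 2.5,"dy": 2.7,"dz": 0,"spin": 0,"grip": 100},
    {"dx": 5,"dy": 5.4,"dz": 0,"spin": 0,"grip": 100},
    {"dx": 7.5,"dy": 8.1,"dz": 0,"spin": 0,"grip": 100},
    {"dx": 10,"dy": 10.8,"dz": 0,"spin": 0,"grip": 100},
    {"dx": 12.5,"dy": 13.5,"dz": 0,"spin": 0,"grip": 100},
    {"dx": 15,"dy": 16.2,"dz": 0,"spin": 0,"grip": 100},
    {"dx": 17.5,"dy": 18.9,"dz": 0,"spin": 0,"grip": 100},
    {"dx": 20,"dy": 21.6,"dz": 0,"spin": 0,"grip": 100},
    {"dx": 22.5,"dy": 24.3,"dz": 0,"spin": 0,"grip": 100},
    {"dx": 25,"dy": 27,"dz": 0,"spin": 0,"grip": 100}
  ],
  "squeeze": 20
}}

```text
time_s: 1.28
tcp_pos: [0.4001, -0.3868, 0.227]
eef_rot: [-180.0, 0.0, -167.2]
contact_force: [-0.3, -0.6, 0.4]
gripper_width: 0.0878
```

Request:
{"method": "servo_tool", "body": {
  "targets": [
    {"dx": 3.4,"dy": 2.4,"dz": 0,"spin": 0,"grip": 100},
    {"dx": 6.8,"dy": 4.8,"dz": 0,"spin": 0,"grip": 100},
    {"dx": 10.2,"dy": 7.2,"dz": 0,"spin": 0,"grip": 100},
    {"dx": 13.6,"dy": 9.6,"dz": 0,"spin": 0,"grip": 100},
    {"dx": 17,"dy": 12,"dz": 0,"spin": 0,"grip": 100},
    {"dx": 20.4,"dy": 14.4,"dz": 0,"spin": 0,"grip": 100},
    {"dx": 23.8,"dy": 16.8,"dz": 0,"spin": 0,"grip": 100},
    {"dx": 27.2,"dy": 19.2,"dz": 0,"spin": 0,"grip": 100},
    {"dx": 31,"dy": 23,"dz": 0,"spin": 0,"grip": 100},
    {"dx": 31,"dy": 23,"dz": 0,"spin": 0,"grip": 100}
  ],
  "squeeze": 20
}}

```text
time_s: 2.12
tcp_pos: [0.7125, -0.1543, 0.2251]
eef_rot: [180.0, -0.0, -167.1]
contact_force: [-1.3, -0.6, -0.0]
gripper_width: 0.0876
```

```bash
cat > look.py <<'E'
from h import *
import sys
n=sys.argv[1]
s=r.get_state();print(s["time_s"],np.round(s["tcp_pos"],4),np.round(s["eef_rot"],2),np.round(s["joints"],1))
c=r.get_calibration("wrist");np.savez(n+".npz",K=c["K"],extrinsics=c["extrinsics"])
b=r.capture("wrist");cv2.imwrite(f"pics/{n}.png",b);cv2.imwrite(f"pics/{n}z.png",cv2.resize(b[:270],None,fx=1.42,fy=1.42,interpolation=cv2.INTER_CUBIC))
E
python3 look.py w2; python3 - <<'E'
from h import *
for d in r.cut_out("box","wrist"): print(d["p"],d["extent"])
E
```

```text
2.1167 [ 0.7125 -0.1543  0.2251] [ 1.7998e+02 -2.0000e-02 -1.6708e+02] [  3.   25.7   8.4  -0.  -72.7 -80.1]
0.85 [260.6, 73.2, 320.6, 143.3]
```

View pics/w2z.png

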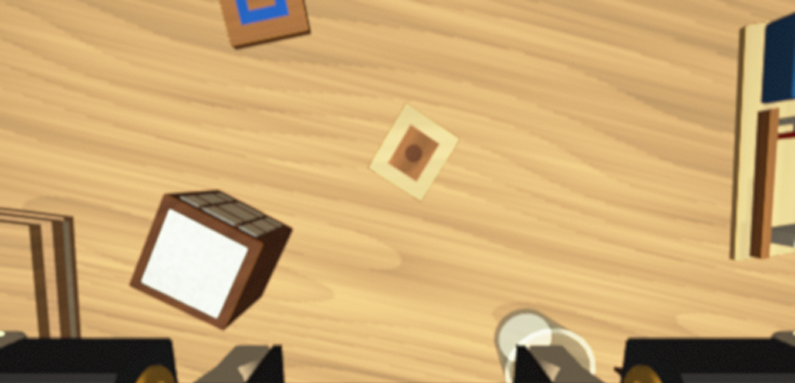

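The wrist view shows the box lid at crop (414,152), with the lantern at (210,250), the tile at top left and the glass at (545,340).

```bash
python3 - <<'E'
from h import *
c=dict(np.load("w2.npz"));im=cv2.imread("pics/w2.png")
def fit(m,z,cal):
    ct=max(cv2.findContours(m.astype(np.uint8),0,1)[0],key=cv2.contourArea)[:,0,:]
    W=np.array([ray("wrist",p,z,cal)[:2] for p in ct],np.float32)
    return cv2.minAreaRect((W*1000).astype(np.float32))
m=r.cut_out("box","wrist")[0]["mask"]; print(fit(m,.056,c))
g=np.array([[412,153]])/1.42; print("dot",ray("wrist",(414/1.42,153/1.42),.056,c))
# gradient: lid corners by hand
P=np.array([ray("wrist",(u/1.42-.2,v/1.42-.2),.056,c) for u,v in[(407,103),(459,141),(421,200),(369,167)]])
print(np.round(P,4),np.linalg.norm(np.roll(P,-1,0)-P,axis=1),P.mean(0))
for k in range(4):
  d=np.roll(P,-1,0)[k]-P[k];print(np.degrees(np.arctan2(d[1],d[0])))
for q in [(210,240),(545,340)]: print(ray("wrist",np.array(q)/1.42,.09,c))
E
```

```text
((624.3665771484375, -162.9151611328125), (44.09333801269531, 50.395294189453125), 71.08468627929688)
dot [ 0.62434058 -0.16174043  0.056     ]
[[ 0.5938 -0.1741  0.056 ]
 [ 0.6095 -0.1334  0.056 ]
 [ 0.6543 -0.1496  0.056 ]
 [ 0.6404 -0.1906  0.056 ]] [0.04362212 0.04760283 0.04328942 0.04941665] [ 0.62450519 -0.16195354  0.056     ]
68.93223388948961
-19.89365059121814
-108.67742332137742
160.49277841657573
[ 0.70916863 -0.2805026   0.09      ]
[ 0.72666336 -0.04432443  0.09      ]
```

Request:
{"method": "servo_tool", "body": {
  "targets": [
    {"dx": -2,"dy": -0.2,"dz": 0,"spin": -0.11,"grip": 100},
    {"dx": -4,"dy": -0.4,"dz": -1,"spin": -0.22,"grip": 100},
    {"dx": -6,"dy": -0.6,"dz": -3,"spin": -0.33,"grip": 100},
    {"dx": -8,"dy": -0.7,"dz": -6,"spin": -0.44,"grip": 100},
    {"dx": -8.7,"dy": -0.8,"dz": -8,"spin": -0.56,"grip": 100},
    {"dx": -8.7,"dy": -0.8,"dz": -10,"spin": -0.56,"grip": 100},
    {"dx": -8.7,"dy": -0.8,"dz": -12,"spin": -0.56,"grip": 100},
    {"dx": -8.7,"dy": -0.8,"dz": -12,"spin": -0.56,"grip": 100},
    {"dx": -8.7,"dy": -0.8,"dz": -12,"spin": -0.56,"grip": 100},
    {"dx": -8.7,"dy": -0.8,"dz": -12,"spin": -0.56,"grip": 100}
  ]
}}

```text
time_s: 3.1
tcp_pos: [0.6226, -0.167, 0.1081]
eef_rot: [180.0, 0.1, 160.7]
contact_force: [-0.6, 0.0, -0.6]
gripper_width: 0.0874
```

Request:
{"method": "servo_tool", "body": {
  "targets": [
    {"dx": 0.2,"dy": 0.5,"dz": -1,"spin": 0,"grip": 100},
    {"dx": 0.2,"dy": 0.5,"dz": -3,"spin": 0,"grip": 100},
    {"dx": 0.2,"dy": 0.5,"dz": -5,"spin": 0,"grip": 100},
    {"dx": 0.2,"dy": 0.5,"dz": -7,"spin": 0,"grip": 100},
    {"dx": 0.2,"dy": 0.5,"dz": -8.7,"spin": 0,"grip": 100},
    {"dx": 0.2,"dy": 0.5,"dz": -8.7,"spin": 0,"grip": 100},
    {"dx": 0.2,"dy": 0.5,"dz": -8.7,"spin": 0,"grip": 80},
    {"dx": 0.2,"dy": 0.5,"dz": -8.7,"spin": 0,"grip": 60},
    {"dx": 0.2,"dy": 0.5,"dz": -8.7,"spin": 0,"grip": 40},
    {"dx": 0.2,"dy": 0.5,"dz": -8.7,"spin": 0,"grip": 30}
  ],
  "squeeze": 15
}}

```text
time_s: 3.93
tcp_pos: [0.6251, -0.1612, 0.021]
eef_rot: [180.0, 0.1, 160.7]
contact_force: [-1.7, 0.1, -0.0]
gripper_width: 0.0663
```

Request:
{"method": "servo_tool", "body": {
  "targets": [
    {"dx": 0,"dy": 0,"dz": 0,"spin": 0,"grip": 20},
    {"dx": 0,"dy": 0,"dz": 0,"spin": 0,"grip": 20},
    {"dx": 0,"dy": 0,"dz": 0,"spin": 0,"grip": 20},
    {"dx": 0,"dy": 0,"dz": 0,"spin": 0,"grip": 20},
    {"dx": 0,"dy": 0,"dz": 1,"spin": 0,"grip": 20},
    {"dx": 0,"dy": 0,"dz": 3,"spin": 0,"grip": 20},
    {"dx": 0,"dy": 0,"dz": 6,"spin": 0,"grip": 20},
    {"dx": 0,"dy": 0,"dz": 9,"spin": 0,"grip": 20},
    {"dx": 0,"dy": 0,"dz": 12,"spin": 0,"grip": 20},
    {"dx": 0,"dy": 0,"dz": 15,"spin": 0,"grip": 20}
  ]
}}

```text
time_s: 4.77
tcp_pos: [0.6237, -0.1613, 0.1716]
eef_rot: [180.0, -0.0, 160.7]
contact_force: [0.0, -0.1, -0.9]
gripper_width: 0.0439
```

Request:
{"method": "servo_tool", "body": {
  "targets": [
    {"dx": 0,"dy": 1.5,"dz": 2,"spin": 0,"grip": 20},
    {"dx": 0,"dy": 4.5,"dz": 4,"spin": 0.1,"grip": 20},
    {"dx": 0,"dy": 8,"dz": 6,"spin": 0.2,"grip": 20},
    {"dx": 0.2,"dy": 12,"dz": 6,"spin": 0.3,"grip": 20},
    {"dx": 0.5,"dy": 16,"dz": 6,"spin": 0.4,"grip": 20},
    {"dx": 0.7,"dy": 20,"dz": 6,"spin": 0.5,"grip": 20},
    {"dx": 0.8,"dy": 24,"dz": 6,"spin": 0.6,"grip": 20},
    {"dx": 0.9,"dy": 28,"dz": 6,"spin": 0.71,"grip": 20},
    {"dx": 0.9,"dy": 31,"dz": 6,"spin": 0.71,"grip": 20},
    {"dx": 0.9,"dy": 32.2,"dz": 6,"spin": 0.71,"grip": 20}
  ]
}}

```text
time_s: 5.6
tcp_pos: [0.6327, 0.1646, 0.2298]
eef_rot: [180.0, 0.0, -158.5]
contact_force: [-0.2, -1.0, -1.3]
gripper_width: 0.0439
```

Request:
{"method": "servo_tool", "body": {
  "targets": [
    {"dx": 0,"dy": 0,"dz": 0,"spin": 0,"grip": 20},
    {"dx": 0,"dy": 0,"dz": 0,"spin": 0,"grip": 20},
    {"dx": 0,"dy": 0,"dz": 0,"spin": 0,"grip": 20},
    {"dx": 0,"dy": 0,"dz": 0,"spin": 0,"grip": 20},
    {"dx": 0,"dy": 0,"dz": 0,"spin": 0,"grip": 20},
    {"dx": 0,"dy": 0,"dz": 0,"spin": 0,"grip": 20},
    {"dx": 0,"dy": 0,"dz": 0,"spin": 0,"grip": 20},
    {"dx": 0,"dy": 0,"dz": 0,"spin": 0,"grip": 20},
    {"dx": 0,"dy": 0,"dz": 0,"spin": 0,"grip": 20},
    {"dx": 0,"dy": 0,"dz": 0,"spin": 0,"grip": 20}
  ]
}}

```text
time_s: 6.43
tcp_pos: [0.6331, 0.1606, 0.2295]
eef_rot: [-180.0, -0.0, -158.6]
contact_force: [-0.8, -0.2, -1.5]
gripper_width: 0.0441
```

```bash
python3 look.py w3; python3 - <<'E'
from h import *
for n in("jig","knob_grip","rocket"):
  for d in r.cut_out(n,"wrist")[:2]: print(n,d["p"],d["extent"],cv2.minAreaRect(cv2.findNonZero(d["mask"].astype(np.uint8))))
im=cv2.imread("pics/w3.png")
cv2.imwrite("pics/w3z.png",cv2.resize(im[0:300,130:430],None,fx=2,fy=2,interpolation=cv2.INTER_CUBIC))
E
```

```text
6.4333 [0.6331 0.1606 0.2295] [-180.     -0.   -158.65] [  31.3   18.4   -2.     0.   -69.5 -100. ]
jig 0.79 [241.1, 8.5, 324.2, 182.8] ((282.5, 94.5), (177.0, 77.0), 90.0)
jig 0.79 [405.0, 3.5, 474.9, 15.3] ((438.5, 6.5), (13.0, 69.0), 90.0)
```

View pics/w3z.png

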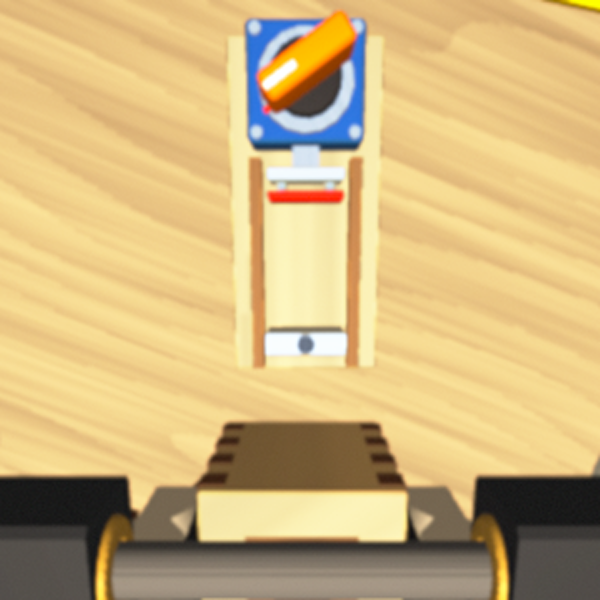

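The picture shows the real jig well aligned: housing top at crop x 247–366, y 20–140; jaw pad at row 196; fence at rows 330–355; guides at columns 250–262 and 349–361. The held box's bottom edge is at row 424, columns 226–381. Next I fit the jig's pose and the held box together from these.

```bash
python3 - <<'E'
from h import *
from scipy.optimize import least_squares
c=dict(np.load("w3.npz"));f=lambda u,v:np.array([130+u/2-.25,v/2-.25])
F=[((121,30,40),(247,20)),((121,-30,40),(366,20)),((64,30,40),(247.5,141)),((64,-30,40),(364.5,141)),
((60,31,22),(250,157)),((60,-31,22),(361,157)),((60,24,22),(262.5,157)),((60,-24,22),(349,157)),
((-56,24,22),(265,366)),((-56,-24,22),(347,366))]
def tw(p,q):
  x,y,a=p;ca,sa=np.cos(a),np.sin(a);return np.array([x+(ca*q[0]-sa*q[1])/1e3,y+(sa*q[0]+ca*q[1])/1e3,q[2]/1e3])
res=lambda p:np.concatenate([proj("wrist",tw(p,q),c)-f(*u) for q,u in F])
s=least_squares(res,[.577,.139,np.radians(-158.4)],loss="soft_l1");p=s.x
print(p[:2],np.degrees(p[2]));print(np.round(res(p).reshape(-1,2),1).tolist())
inv=lambda w:np.array([[np.cos(p[2]),np.sin(p[2])],[-np.sin(p[2]),np.cos(p[2])]])@(np.array(w)[:2]-p[:2])*1e3
for n,u,z in[("plateL",(237,366),.008),("plateR",(374,366),.008),("pad",(306,200),.042),("padtop",(306,191),.042),("fence far top edge",(306,332),.042),("boxbotL",(226,424),.2083),("boxbotR",(381,424),.2083),("lidL",(197,490),.2643),("lidR",(407,490),.2643),("markend",(265,88),.087),("otherend",(348,22),.087)]:
  w=ray("wrist",f(*u),z,c);print(n,np.round(w,4),np.round(inv(w),1))
t=r.get_state()["tcp_pos"];print("tcp in jig",inv(t),t)
for cxy in [(4,0),(92,0)]: print(cxy,tw(p,(*cxy,0)))
E
```

```text
[0.57602178 0.14269989] -158.53152108614577
[[-1.2, -1.4], [0.8, -1.5], [-0.0, 1.2], [0.1, 1.1], [-0.7, -0.2], [1.1, -0.3], [-0.5, -0.2], [0.6, -0.3], [0.0, 1.1], [-0.2, 1.1]]
plateL [0.6446 0.1246 0.008 ] [-57.2  42. ]
plateR [0.6141 0.2025 0.008 ] [-57.3 -41.7]
pad [0.5422 0.1293 0.042 ] [36.4  0.1]
padtop [0.5381 0.1277 0.042 ] [40.8  0.1]
fence far top edge [0.6059 0.1544 0.042 ] [-32.1   0. ]
boxbotL [0.6205 0.1334 0.2083] [-38.   24.9]
boxbotR [0.6037 0.1762 0.2083] [-38.1 -21.1]
lidL [0.6192 0.1333 0.2643] [-36.8  24.5]
lidR [0.6031 0.1745 0.2643] [-36.9 -19.7]
markend [0.5089 0.0968 0.087 ] [79.2 18.1]
otherend [0.4724 0.1206 0.087 ] [104.5 -17.4]
tcp in jig [-59.73436642   4.12754741] [0.63312236 0.16072085 0.22955398]
(4, 0) [0.57229931 0.14123593 0.        ]
(92, 0) [0.49040483 0.10902887 0.        ]
```

Request:
{"method": "servo_tool", "body": {
  "targets": [
    {"dx": -2,"dy": -0.7,"dz": 0,"spin": 0,"grip": 20},
    {"dx": -4,"dy": -1.4,"dz": -1,"spin": 0,"grip": 20},
    {"dx": -5.5,"dy": -2,"dz": -3,"spin": 0,"grip": 20},
    {"dx": -6.27,"dy": -2.24,"dz": -6,"spin": 0,"grip": 20},
    {"dx": -6.27,"dy": -2.24,"dz": -9,"spin": 0,"grip": 20},
    {"dx": -6.27,"dy": -2.24,"dz": -12,"spin": 0,"grip": 20},
    {"dx": -6.27,"dy": -2.24,"dz": -14.5,"spin": 0,"grip": 20},
    {"dx": -6.27,"dy": -2.24,"dz": -15.8,"spin": 0,"grip": 20},
    {"dx": -6.27,"dy": -2.24,"dz": -15.8,"spin": 0,"grip": 20},
    {"dx": -6.27,"dy": -2.24,"dz": -15.8,"spin": 0,"grip": 20}
  ]
}}

```text
time_s: 7.47
tcp_pos: [0.5704, 0.1382, 0.0713]
eef_rot: [-180.0, -0.1, -158.6]
contact_force: [-0.3, -0.0, 0.5]
gripper_width: 0.044
```

Request:
{"method": "servo_tool", "body": {
  "targets": [
    {"dx": 0,"dy": 0,"dz": 0,"spin": 0,"grip": 20},
    {"dx": 0,"dy": 0,"dz": 0,"spin": 0,"grip": 20},
    {"dx": 0,"dy": 0,"dz": 0,"spin": 0,"grip": 20},
    {"dx": 0,"dy": 0,"dz": 0,"spin": 0,"grip": 20},
    {"dx": 0,"dy": 0,"dz": 0,"spin": 0,"grip": 20},
    {"dx": 0,"dy": 0,"dz": 0,"spin": 0,"grip": 20},
    {"dx": 0,"dy": 0,"dz": 0,"spin": 0,"grip": 20},
    {"dx": 0,"dy": 0,"dz": 0,"spin": 0,"grip": 20},
    {"dx": 0,"dy": 0,"dz": 0,"spin": 0,"grip": 20},
    {"dx": 0,"dy": 0,"dz": 0,"spin": 0,"grip": 20}
  ]
}}

```text
time_s: 8.3
tcp_pos: [0.5704, 0.1383, 0.0715]
eef_rot: [-180.0, -0.0, -158.6]
contact_force: [-0.3, 0.3, -0.9]
gripper_width: 0.0439
```

```bash
python3 look.py w4; python3 - <<'E'
from h import *
im=cv2.imread("pics/w4.png")
cv2.imwrite("pics/w4z.png",cv2.resize(im[60:280,150:410],None,fx=2.7,fy=2.7,interpolation=cv2.INTER_CUBIC))
E
```

```text
8.3 [0.5704 0.1383 0.0715] [-180.     -0.   -158.64] [  32.7   20.6  -21.7    0.   -47.7 -101.3]
```

View pics/w4z.png

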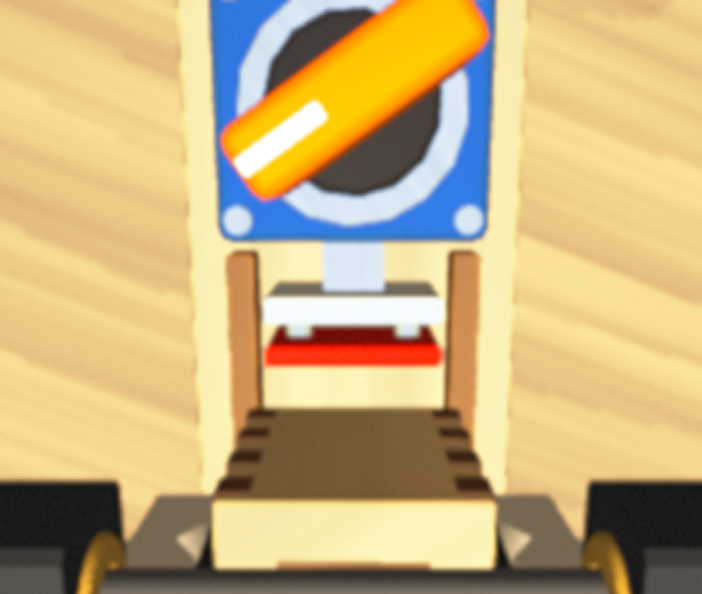

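The box sits about 0.4 mm off the channel centre line: bottom edge columns 250–462, guides 259–447. The gap to the jaw pad is about 8 mm. I'm letting it down now.

Request:
{"method": "servo_tool", "body": {
  "targets": [
    {"dx": 0.01,"dy": -0.04,"dz": -0.6,"spin": 0,"grip": 20},
    {"dx": 0.01,"dy": -0.04,"dz": -1.2,"spin": 0,"grip": 20},
    {"dx": 0.01,"dy": -0.04,"dz": -1.8,"spin": 0,"grip": 20},
    {"dx": 0.01,"dy": -0.04,"dz": -2.4,"spin": 0,"grip": 20},
    {"dx": 0.01,"dy": -0.04,"dz": -2.9,"spin": 0,"grip": 20},
    {"dx": 0.01,"dy": -0.04,"dz": -3.3,"spin": 0,"grip": 20},
    {"dx": 0.01,"dy": -0.04,"dz": -3.7,"spin": 0,"grip": 20},
    {"dx": 0.01,"dy": -0.04,"dz": -3.9,"spin": 0,"grip": 20},
    {"dx": 0.01,"dy": -0.04,"dz": -4.1,"spin": 0,"grip": 20},
    {"dx": 0.01,"dy": -0.04,"dz": -4.1,"spin": 0,"grip": 20}
  ]
}}

```text
time_s: 9.18
tcp_pos: [0.5704, 0.1378, 0.0302]
eef_rot: [-180.0, -0.0, -158.6]
contact_force: [-0.8, -0.6, -0.5]
gripper_width: 0.0438
```

Request:
{"method": "servo_tool", "body": {
  "targets": [
    {"dx": 0,"dy": 0,"dz": -0.08,"spin": 0,"grip": 20},
    {"dx": 0,"dy": 0,"dz": -0.08,"spin": 0,"grip": 55},
    {"dx": 0,"dy": 0,"dz": -0.08,"spin": 0,"grip": 65},
    {"dx": 0,"dy": 0,"dz": -0.08,"spin": 0,"grip": 75},
    {"dx": 0,"dy": 0,"dz": -0.08,"spin": 0,"grip": 85},
    {"dx": 0,"dy": 0,"dz": -0.08,"spin": 0,"grip": 85},
    {"dx": 0,"dy": 0,"dz": 0.5,"spin": 0,"grip": 85},
    {"dx": 0,"dy": 0,"dz": 2,"spin": 0,"grip": 85},
    {"dx": 0,"dy": 0,"dz": 5,"spin": 0,"grip": 85},
    {"dx": 0,"dy": 0,"dz": 8,"spin": 0,"grip": 85}
  ]
}}

```text
time_s: 10.02
tcp_pos: [0.5698, 0.1374, 0.111]
eef_rot: [-180.0, -0.1, -158.6]
contact_force: [2.2, 0.3, 1.2]
gripper_width: 0.0747
```

Request:
{"method": "servo_tool", "body": {
  "targets": [
    {"dx": 0,"dy": 0,"dz": 3,"spin": 0,"grip": 85},
    {"dx": 0,"dy": 0,"dz": 6,"spin": 0,"grip": 85},
    {"dx": 0,"dy": 0,"dz": 6,"spin": 0,"grip": 85},
    {"dx": 0,"dy": 0,"dz": 6,"spin": 0,"grip": 85},
    {"dx": 0,"dy": 0,"dz": 6,"spin": 0,"grip": 85},
    {"dx": 0,"dy": 0,"dz": 6,"spin": 0,"grip": 85},
    {"dx": 0,"dy": 0,"dz": 6,"spin": 0,"grip": 85},
    {"dx": 0,"dy": 0,"dz": 6,"spin": 0,"grip": 85},
    {"dx": 0,"dy": 0,"dz": 6,"spin": 0,"grip": 85},
    {"dx": 0,"dy": 0,"dz": 6,"spin": 0,"grip": 85}
  ]
}}

```text
time_s: 10.85
tcp_pos: [0.5704, 0.1378, 0.17]
eef_rot: [-180.0, -0.1, -158.6]
contact_force: [0.4, -0.2, 0.0]
gripper_width: 0.0746
```

```bash
python3 look.py w5; python3 - <<'E'
from h import *
im=cv2.imread("pics/w5.png")
cv2.imwrite("pics/w5z.png",cv2.resize(im[40:280,150:410],None,fx=2.4,fy=2.4,interpolation=cv2.INTER_CUBIC))
p=(.576,.1427,np.radians(-158.53));R=np.array([[np.cos(p[2]),np.sin(p[2])],[-np.sin(p[2]),np.cos(p[2])]])
inv=lambda w:R@(np.array(w)[:2]-p[:2])*1e3
def knob(img,cam,cal):
  h=cv2.cvtColor(img,cv2.COLOR_BGR2HSV);m=cv2.inRange(h,(5,170,150),(28,255,255))
  n,l,st,ce=cv2.connectedComponentsWithStats(m)
  for i in range(1,n):
    if st[i,4]<40: continue
    if cam=="top" and not(235<ce[i][0]<262 and 208<ce[i][1]<235): continue
    pts=cv2.convexHull(np.argwhere(l==i)[:,::-1].astype(np.int32))[:,0]
    W=np.array([ray(cam,q,.087,cal)[:2] for q in pts])*1e3
    q=cv2.minAreaRect(W.astype(np.float32));print(cam,st[i],q,inv(np.array(q[0])/1e3))
for n in("w3","w4","w5"):
  knob(cv2.imread(f"pics/{n}.png"),"wrist",dict(np.load(n+".npz")))
knob(cv2.imread("pics/top1.png"),"top",None)
t=r.get_state()["tcp_pos"];print(inv(t))
E
```

```text
10.85 [0.5704 0.1378 0.17  ] [-1.7999e+02 -6.0000e-02 -1.5864e+02] [  32.7   14.8  -15.3    0.   -60.  -101.3]
wrist [403   0  69  14 149] ((428.31585693359375, 223.87222290039062), (2.567777156829834, 58.89021682739258), 11.774652481079102) [ 107.72607203 -129.59409435]
wrist [259   5  49  50 894] ((491.9346008300781, 108.52203369140625), (16.064254760742188, 47.73518371582031), 58.42536926269531) [90.74166018  1.03722073]
wrist [374 265  10  49 250] ((685.468505859375, 296.2342529296875), (56.96533966064453, 9.135469436645508), 22.541101455688477) [-158.06810173 -102.81340288]
wrist [178 266  10  48 239] ((762.9076538085938, 99.837890625), (55.81644058227539, 9.040925025939941), 20.266109466552734) [-158.24987578  108.29869938]
wrist [465   0  95  43 442] ((433.7668762207031, 188.47177124023438), (8.176990509033203, 40.43741226196289), 0.7147715091705322) [115.61036387 -94.65495396]
wrist [503   0  15  16  54] ((426.9951171875, 182.74172973632812), (5.6958441734313965, 4.616434574127197), 11.045734405517578) [124.00950155 -91.8010825 ]
wrist [ 232   49   98   84 3134] ((490.6632385
[... 1009 characters left out ...]
6416912078857) [ 138.68356587 -152.93879599]
wrist [ 253   82   57   47 1034] ((490.5839538574219, 108.68186950683594), (14.561437606811523, 44.16527557373047), 56.135231018066406) [91.94008272  0.39412031]
wrist [117 266  14  48 250] ((679.6139526367188, 36.741310119628906), (44.8534049987793, 9.978500366210938), 19.697608947753906) [-57.641747   136.53030486]
wrist [432 266  13  48 256] ((580.6300659179688, 289.4340515136719), (44.93982696533203, 9.493569374084473), 24.096168518066406) [ -58.01550133 -134.85740984]
top [244 217  12  13  56] ((489.8654479980469, 107.19686889648438), (11.127751350402832, 37.15953826904297), 55.36095428466797) [93.15226201  1.51309254]
[6.92548349 2.49274782]
```

View pics/w5z.png

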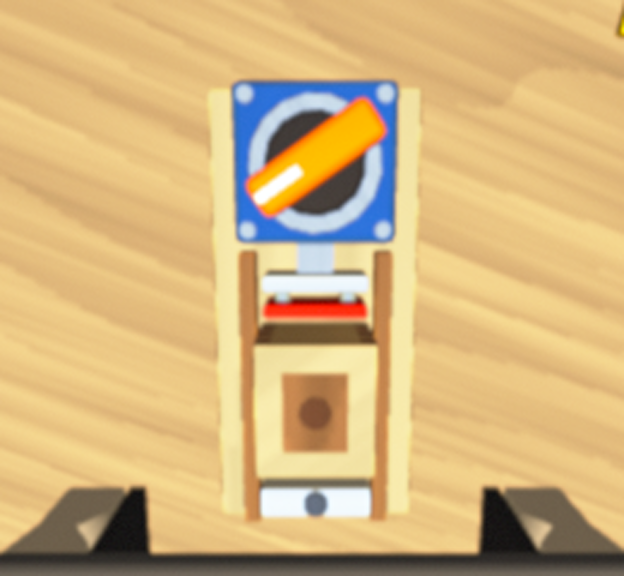

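The box stands in the channel between the guides, with the fence just below it and the jaw pad above it at row 310. The knob bar's long axis is at 146°/−34° world, so I'll grip at yaw −34. That leaves about 3.4 rad of clockwise range.

Request:
{"method": "servo_tool", "body": {
  "targets": [
    {"dx": -1,"dy": -0.4,"dz": 0,"spin": 0.12,"grip": 85},
    {"dx": -2,"dy": -0.8,"dz": 0,"spin": 0.24,"grip": 70},
    {"dx": -3,"dy": -1.2,"dz": 0,"spin": 0.36,"grip": 60},
    {"dx": -4,"dy": -1.6,"dz": 0,"spin": 0.48,"grip": 50},
    {"dx": -5,"dy": -2,"dz": 0,"spin": 0.6,"grip": 45},
    {"dx": -6,"dy": -2.4,"dz": 0,"spin": 0.72,"grip": 45},
    {"dx": -7,"dy": -2.8,"dz": 0,"spin": 0.84,"grip": 45},
    {"dx": -8,"dy": -3.12,"dz": 0,"spin": 0.96,"grip": 45},
    {"dx": -8,"dy": -3.12,"dz": 0,"spin": 1.08,"grip": 45},
    {"dx": -8,"dy": -3.12,"dz": 0,"spin": 1.2,"grip": 45}
  ]
}}

```text
time_s: 11.73
tcp_pos: [0.4901, 0.1065, 0.1708]
eef_rot: [-180.0, 0.0, -89.5]
contact_force: [-0.9, -0.1, -0.5]
gripper_width: 0.0393
```

Request:
{"method": "servo_tool", "body": {
  "targets": [
    {"dx": 0,"dy": 0,"dz": 0,"spin": 0.12,"grip": 45},
    {"dx": 0,"dy": 0,"dz": 0,"spin": 0.24,"grip": 45},
    {"dx": 0,"dy": 0,"dz": -1,"spin": 0.36,"grip": 45},
    {"dx": 0,"dy": 0,"dz": -2,"spin": 0.48,"grip": 45},
    {"dx": 0,"dy": 0,"dz": -3,"spin": 0.6,"grip": 45},
    {"dx": 0,"dy": 0,"dz": -4,"spin": 0.72,"grip": 45},
    {"dx": 0,"dy": 0,"dz": -5,"spin": 0.84,"grip": 45},
    {"dx": 0,"dy": 0,"dz": -6,"spin": 0.975,"grip": 45},
    {"dx": 0,"dy": 0,"dz": -6,"spin": 0.975,"grip": 45},
    {"dx": 0,"dy": 0,"dz": -6,"spin": 0.975,"grip": 45}
  ]
}}

```text
time_s: 12.57
tcp_pos: [0.4903, 0.1065, 0.1103]
eef_rot: [179.9, 0.0, -34.2]
contact_force: [0.2, -0.1, 0.9]
gripper_width: 0.0392
```

```bash
python3 look.py w6; python3 - <<'E'
from h import *
im=cv2.imread("pics/w6.png");print(r.get_state()["gripper_width"],r.get_state()["moment"])
cv2.imwrite("pics/w6z.png",cv2.resize(im[160:340,150:410],None,fx=2.4,fy=2.4,interpolation=cv2.INTER_CUBIC))
c=dict(np.load("w6.npz"));p=r.get_state()["tcp_pos"];print("tcp px",proj("wrist",p,c))
E
```

```text
12.5667 [0.4903 0.1065 0.1103] [ 1.7993e+02  2.0000e-02 -3.4190e+01] [ 34.7  10.7 -29.9   0.  -49.5  21.1]
0.039388433703913046 [-0.0995237   0.13450237  0.03390673]
tcp px [279.49980584 254.4284326 ]
```

View pics/w6z.png

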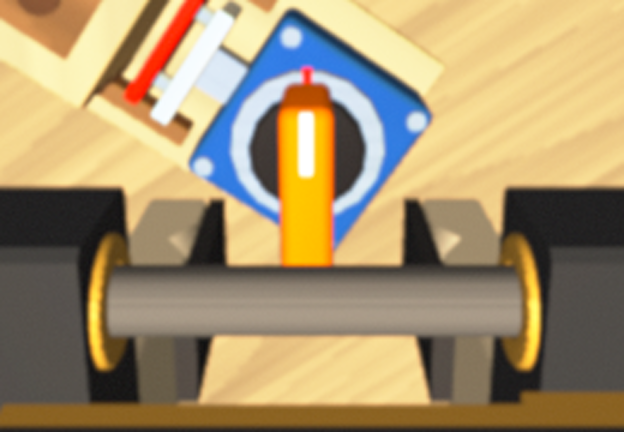

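```bash
python3 - <<'E'
from h import *
c=dict(np.load("w6.npz"));a=np.radians(-34.2);R=np.array([[np.cos(a),-np.sin(a)],[np.sin(a),np.cos(a)]])
for u,v,z in((308,143,.045),(306,177,.087)):
  w=ray("wrist",(150+u/2.4-.2,160+v/2.4-.2),z,c)[:2];print(w,w-R@np.array([.0017,-.002]))
E
```

```text
[0.49105069 0.1078681 ] [0.49076882 0.11047781]
[0.49436341 0.10592563] [0.49408154 0.10853534]
```

Request:
{"method": "servo_tool", "body": {
  "targets": [
    {"dx": 0.1,"dy": 0.18,"dz": 0,"spin": 0,"grip": 45},
    {"dx": 0.1,"dy": 0.18,"dz": -1,"spin": 0,"grip": 45},
    {"dx": 0.1,"dy": 0.18,"dz": -2.5,"spin": 0,"grip": 45},
    {"dx": 0.1,"dy": 0.18,"dz": -4,"spin": 0,"grip": 45},
    {"dx": 0.1,"dy": 0.18,"dz": -5.3,"spin": 0,"grip": 45},
    {"dx": 0.1,"dy": 0.18,"dz": -5.3,"spin": 0,"grip": 45},
    {"dx": 0.1,"dy": 0.18,"dz": -5.3,"spin": 0,"grip": 30},
    {"dx": 0.1,"dy": 0.18,"dz": -5.3,"spin": 0,"grip": 20},
    {"dx": 0.1,"dy": 0.18,"dz": -5.3,"spin": 0,"grip": 10},
    {"dx": 0.1,"dy": 0.18,"dz": -5.3,"spin": 0,"grip": 5}
  ],
  "squeeze": 20
}}

```text
time_s: 13.45
tcp_pos: [0.492, 0.1088, 0.0584]
eef_rot: [-179.9, -0.0, -34.0]
contact_force: [-1.0, 0.2, 0.8]
gripper_width: 0.0182
```

Request:
{"method": "servo_tool", "body": {
  "targets": [
    {"dx": 0,"dy": 0,"dz": 0,"spin": 0,"grip": 5},
    {"dx": 0,"dy": 0,"dz": 0,"spin": 0,"grip": 5},
    {"dx": 0,"dy": 0,"dz": 0,"spin": 0,"grip": 5},
    {"dx": 0,"dy": 0,"dz": 0,"spin": 0,"grip": 5},
    {"dx": 0,"dy": 0,"dz": 0,"spin": 0,"grip": 5},
    {"dx": 0,"dy": 0,"dz": 0,"spin": 0,"grip": 5},
    {"dx": 0,"dy": 0,"dz": 0,"spin": 0,"grip": 5},
    {"dx": 0,"dy": 0,"dz": 0,"spin": 0,"grip": 5},
    {"dx": 0,"dy": 0,"dz": 0,"spin": 0,"grip": 5},
    {"dx": 0,"dy": 0,"dz": 0,"spin": 0,"grip": 5}
  ],
  "squeeze": 60
}}

```text
time_s: 14.28
tcp_pos: [0.4915, 0.1082, 0.0583]
eef_rot: [-180.0, -0.0, -34.0]
contact_force: [-1.3, -2.7, 6.7]
gripper_width: 0.0138
```

```bash
cat > st.py <<'E'
from plant import r
import numpy as np
s=r.get_state();print(s["time_s"],np.round(s["tcp_pos"],4),np.round(s["eef_rot"],2),"F",np.round(s["contact_force"],1),"M",np.round(s["moment"],3),"j6",s["joints"][5],s["gripper_width"])
E
python3 st.py
```

```text
14.2833 [0.4915 0.1082 0.0583] [-1.800e+02 -2.000e-02 -3.402e+01] F [-1.3 -2.7  6.7] M [-1.017  0.841  0.028] j6 21.125493132362063 0.013810492682231385
```

Request:
{"method": "servo_tool", "body": {
  "targets": [
    {"dx": 0,"dy": 0,"dz": 0,"spin": -0.1,"grip": 5},
    {"dx": 0,"dy": 0,"dz": 0,"spin": -0.2,"grip": 5},
    {"dx": 0,"dy": 0,"dz": 0,"spin": -0.3,"grip": 5},
    {"dx": 0,"dy": 0,"dz": 0,"spin": -0.4,"grip": 5},
    {"dx": 0,"dy": 0,"dz": 0,"spin": -0.5,"grip": 5},
    {"dx": 0,"dy": 0,"dz": 0,"spin": -0.6,"grip": 5},
    {"dx": 0,"dy": 0,"dz": 0,"spin": -0.7,"grip": 5},
    {"dx": 0,"dy": 0,"dz": 0,"spin": -0.8,"grip": 5},
    {"dx": 0,"dy": 0,"dz": 0,"spin": -0.9,"grip": 5},
    {"dx": 0,"dy": 0,"dz": 0,"spin": -1.0,"grip": 5}
  ]
}}

```text
time_s: 15.12
tcp_pos: [0.4924, 0.1087, 0.0583]
eef_rot: [-179.9, 0.0, -91.6]
contact_force: [2.3, -2.0, 2.0]
gripper_width: 0.0137
```

```bash
python3 st.py
```

```text
15.1167 [0.4924 0.1087 0.0583] [-1.799e+02  3.000e-02 -9.157e+01] F [ 2.3 -2.   2. ] M [-0.823 -0.514  0.129] j6 -36.439686438522486 0.013732367203379054
```

Request:
{"method": "servo_tool", "body": {
  "targets": [
    {"dx": 0,"dy": 0,"dz": 0,"spin": -0.1,"grip": 5},
    {"dx": 0,"dy": 0,"dz": 0,"spin": -0.2,"grip": 5},
    {"dx": 0,"dy": 0,"dz": 0,"spin": -0.3,"grip": 5},
    {"dx": 0,"dy": 0,"dz": 0,"spin": -0.36,"grip": 5},
    {"dx": 0,"dy": 0,"dz": 0,"spin": -0.4,"grip": 5},
    {"dx": 0,"dy": 0,"dz": 0,"spin": -0.43,"grip": 5},
    {"dx": 0,"dy": 0,"dz": 0,"spin": -0.46,"grip": 5},
    {"dx": 0,"dy": 0,"dz": 0,"spin": -0.48,"grip": 5},
    {"dx": 0,"dy": 0,"dz": 0,"spin": -0.49,"grip": 5},
    {"dx": 0,"dy": 0,"dz": 0,"spin": -0.5,"grip": 5}
  ]
}}

```text
time_s: 15.95
tcp_pos: [0.4928, 0.1086, 0.0583]
eef_rot: [-179.9, 0.1, -120.0]
contact_force: [4.4, -3.6, 0.8]
gripper_width: 0.0139
```

```bash
python3 st.py; python3 look.py w7; python3 - <<'E'
import cv2
im=cv2.imread("pics/w7.png")
cv2.imwrite("pics/w7z.png",cv2.resize(im[100:300,150:410],None,fx=2.4,fy=2.4,interpolation=cv2.INTER_CUBIC))
E
```

```text
15.95 [0.4928 0.1086 0.0583] [-1.7989e+02  9.0000e-02 -1.1996e+02] F [ 4.4 -3.6  0.8] M [-1.415 -1.39   0.232] j6 -64.8381987206489 0.013944119504484534
15.95 [0.4928 0.1086 0.0583] [-1.7989e+02  9.0000e-02 -1.1996e+02] [ 34.8  14.9 -33.    0.1 -42.  -64.8]
```

View pics/w7z.png

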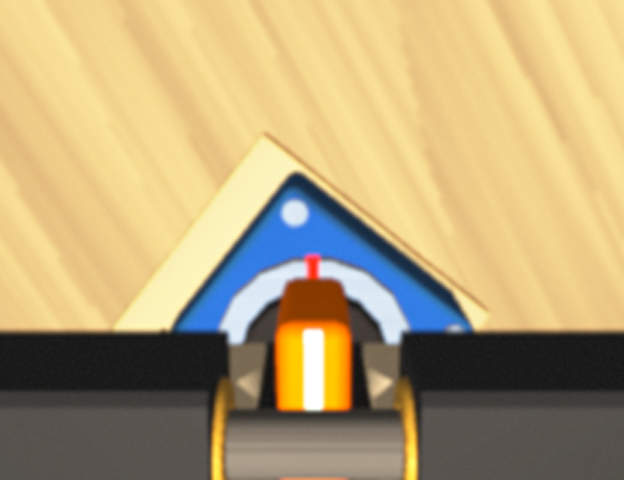

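The collar's red mark at (312,265) is still lined up with the knob's white stripe at (313,370), so the clutch has not slipped yet. From here I track the mark by colour.

```bash
cat > mk.py <<'E'
from h import *
import sys
s=r.get_state();print(round(s["time_s"],2),"yaw",round(s["eef_rot"][2],1),"F",np.round(s["contact_force"],1),"Mz",round(s["moment"][2],3))
im=r.capture("wrist") if len(sys.argv)<2 else cv2.imread(sys.argv[1])
if len(sys.argv)<2: cv2.imwrite("pics/last.png",im)
h=cv2.cvtColor(im,cv2.COLOR_BGR2HSV);ok=np.zeros(h.shape[:2],bool);ok[150:240,225:335]=1
red=((h[...,0]>172)|(h[...,0]<4))&(h[...,1]>150)&(h[...,2]>150)&ok
n,l,st,ce=cv2.connectedComponentsWithStats(red.astype(np.uint8))
c=dict(np.load("w7.npz"))
for i in range(1,n):
  if st[i,4]>=6:
    w=ray("wrist",ce[i],.045,c)[:2]; o=ray("wrist",(280.5,200),.045,c)[:2]
    d=w-np.array([.4928,.1086]);a=np.degrees(np.arctan2(d[1],d[0]))
    print("red",st[i].tolist(),np.round(ce[i],1),"angle rel tool x deg",round((a+119.96+180)%360-180,1),"rad",round(np.radians((a+119.96+180)%360-180),3),"R",np.linalg.norm(d))
E
python3 mk.py pics/w7.png
```

```text
16.0 yaw -120.0 F [ 3.4 -2.9  0.5] Mz 0.142
red [278, 207, 5, 9, 24] [279.8 209.9] angle rel tool x deg -4.1 rad -0.072 R 0.023639843752478937
```

Request:
{"method": "servo_tool", "body": {
  "targets": [
    {"dx": 0,"dy": 0,"dz": 0,"spin": -0.04,"grip": 5},
    {"dx": 0,"dy": 0,"dz": 0,"spin": -0.08,"grip": 5},
    {"dx": 0,"dy": 0,"dz": 0,"spin": -0.12,"grip": 5},
    {"dx": 0,"dy": 0,"dz": 0,"spin": -0.16,"grip": 5},
    {"dx": 0,"dy": 0,"dz": 0,"spin": -0.2,"grip": 5},
    {"dx": 0,"dy": 0,"dz": 0,"spin": -0.2,"grip": 5},
    {"dx": 0,"dy": 0,"dz": 0,"spin": -0.2,"grip": 5},
    {"dx": 0,"dy": 0,"dz": 0,"spin": -0.2,"grip": 5},
    {"dx": 0,"dy": 0,"dz": 0,"spin": -0.2,"grip": 5},
    {"dx": 0,"dy": 0,"dz": 0,"spin": -0.2,"grip": 5}
  ]
}}

```text
time_s: 16.83
tcp_pos: [0.493, 0.1085, 0.0584]
eef_rot: [-179.9, 0.1, -131.4]
contact_force: [5.3, -4.7, -0.1]
gripper_width: 0.0136
```

```bash
python3 mk.py
```

```text
16.83 yaw -131.4 F [ 5.3 -4.7 -0.1] Mz -0.109
red [278, 207, 5, 9, 25] [279.9 210.1] angle rel tool x deg -4.2 rad -0.074 R 0.023523317268994915
```

Request:
{"method": "servo_tool", "body": {
  "targets": [
    {"dx": 0,"dy": 0,"dz": 0,"spin": -0.03,"grip": 5},
    {"dx": 0,"dy": 0,"dz": 0,"spin": -0.06,"grip": 5},
    {"dx": 0,"dy": 0,"dz": 0,"spin": -0.09,"grip": 5},
    {"dx": 0,"dy": 0,"dz": 0,"spin": -0.12,"grip": 5},
    {"dx": 0,"dy": 0,"dz": 0,"spin": -0.15,"grip": 5},
    {"dx": 0,"dy": 0,"dz": 0,"spin": -0.18,"grip": 5},
    {"dx": 0,"dy": 0,"dz": 0,"spin": -0.21,"grip": 5},
    {"dx": 0,"dy": 0,"dz": 0,"spin": -0.24,"grip": 5},
    {"dx": 0,"dy": 0,"dz": 0,"spin": -0.27,"grip": 5},
    {"dx": 0,"dy": 0,"dz": 0,"spin": -0.3,"grip": 5}
  ]
}}

```text
time_s: 17.72
tcp_pos: [0.4932, 0.1083, 0.0583]
eef_rot: [-179.9, 0.1, -148.6]
contact_force: [6.2, -6.7, -0.3]
gripper_width: 0.0136
```

```bash
python3 mk.py
```

```text
17.72 yaw -148.6 F [ 6.2 -6.7 -0.3] Mz 0.223
red [277, 207, 6, 9, 27] [279.5 210.4] angle rel tool x deg -3.7 rad -0.064 R 0.02331396482207093
```

Request:
{"method": "servo_tool", "body": {
  "targets": [
    {"dx": 0.02,"dy": -0.02,"dz": 0,"spin": -0.03,"grip": 5},
    {"dx": 0.04,"dy": -0.04,"dz": 0,"spin": -0.06,"grip": 5},
    {"dx": 0.06,"dy": -0.06,"dz": 0,"spin": -0.09,"grip": 5},
    {"dx": 0.08,"dy": -0.08,"dz": 0,"spin": -0.12,"grip": 5},
    {"dx": 0.1,"dy": -0.1,"dz": 0,"spin": -0.15,"grip": 5},
    {"dx": 0.1,"dy": -0.1,"dz": 0,"spin": -0.16,"grip": 5},
    {"dx": 0.1,"dy": -0.1,"dz": 0,"spin": -0.17,"grip": 5},
    {"dx": 0.1,"dy": -0.1,"dz": 0,"spin": -0.18,"grip": 5},
    {"dx": 0.1,"dy": -0.1,"dz": 0,"spin": -0.19,"grip": 5},
    {"dx": 0.1,"dy": -0.1,"dz": 0,"spin": -0.2,"grip": 5}
  ]
}}

```text
time_s: 18.6
tcp_pos: [0.4934, 0.1079, 0.0583]
eef_rot: [180.0, 0.1, -160.0]
contact_force: [0.5, -0.8, 5.5]
gripper_width: 0.0132
```

```bash
python3 mk.py
```

```text
18.6 yaw -160.0 F [ 0.5 -0.8  5.5] Mz 0.202
red [276, 207, 6, 9, 26] [278.6 209.9] angle rel tool x deg -2.4 rad -0.042 R 0.02359433838997555
```

Request:
{"method": "servo_tool", "body": {
  "targets": [
    {"dx": 0,"dy": 0,"dz": 0,"spin": -0.02,"grip": 5},
    {"dx": 0,"dy": 0,"dz": 0,"spin": -0.04,"grip": 5},
    {"dx": 0,"dy": 0,"dz": 0,"spin": -0.06,"grip": 5},
    {"dx": 0,"dy": 0,"dz": 0,"spin": -0.08,"grip": 5},
    {"dx": 0,"dy": 0,"dz": 0,"spin": -0.1,"grip": 5},
    {"dx": 0,"dy": 0,"dz": 0,"spin": -0.11,"grip": 5},
    {"dx": 0,"dy": 0,"dz": 0,"spin": -0.12,"grip": 5},
    {"dx": 0,"dy": 0,"dz": 0,"spin": -0.13,"grip": 5},
    {"dx": 0,"dy": 0,"dz": 0,"spin": -0.14,"grip": 5},
    {"dx": 0,"dy": 0,"dz": 0,"spin": -0.15,"grip": 5}
  ]
}}

```text
time_s: 19.48
tcp_pos: [0.4935, 0.1078, 0.0583]
eef_rot: [180.0, 0.1, -168.6]
contact_force: [1.3, -1.6, 5.1]
gripper_width: 0.0135
```

```bash
python3 mk.py
```

```text
19.48 yaw -168.6 F [ 1.3 -1.6  5.1] Mz 0.298
red [274, 207, 6, 9, 32] [276.8 210.3] angle rel tool x deg 0.1 rad 0.002 R 0.023320847931575434
```

Request:
{"method": "servo_tool", "body": {
  "targets": [
    {"dx": 0,"dy": 0,"dz": 0,"spin": -0.02,"grip": 5},
    {"dx": 0,"dy": 0,"dz": 0,"spin": -0.04,"grip": 5},
    {"dx": 0,"dy": 0,"dz": 0,"spin": -0.06,"grip": 5},
    {"dx": 0,"dy": 0,"dz": 0,"spin": -0.08,"grip": 5},
    {"dx": 0,"dy": 0,"dz": 0,"spin": -0.1,"grip": 5},
    {"dx": 0,"dy": 0,"dz": 0,"spin": -0.12,"grip": 5},
    {"dx": 0,"dy": 0,"dz": 0,"spin": -0.14,"grip": 5},
    {"dx": 0,"dy": 0,"dz": 0,"spin": -0.15,"grip": 5},
    {"dx": 0,"dy": 0,"dz": 0,"spin": -0.15,"grip": 5},
    {"dx": 0,"dy": 0,"dz": 0,"spin": -0.15,"grip": 5}
  ]
}}

```text
time_s: 20.37
tcp_pos: [0.4935, 0.1077, 0.0583]
eef_rot: [180.0, 0.1, -177.2]
contact_force: [1.2, -2.8, 5.3]
gripper_width: 0.0135
```

```bash
python3 mk.py
```

```text
20.37 yaw -177.2 F [ 1.2 -2.8  5.3] Mz -0.006
red [268, 208, 6, 8, 23] [270.7 211. ] angle rel tool x deg 8.7 rad 0.152 R 0.023156364630083394
```

Torque dropped to about 0 and the collar mark now lags by roughly 0.225 rad, so that is one click. I'll turn 0.07 more to the middle of the detent, then let go.

Request:
{"method": "servo_tool", "body": {
  "targets": [
    {"dx": 0,"dy": 0,"dz": 0,"spin": -0.02,"grip": 5},
    {"dx": 0,"dy": 0,"dz": 0,"spin": -0.04,"grip": 5},
    {"dx": 0,"dy": 0,"dz": 0,"spin": -0.06,"grip": 5},
    {"dx": 0,"dy": 0,"dz": 0,"spin": -0.07,"grip": 5},
    {"dx": 0,"dy": 0,"dz": 0,"spin": -0.07,"grip": 5},
    {"dx": 0,"dy": 0,"dz": 0,"spin": -0.07,"grip": 5},
    {"dx": 0,"dy": 0,"dz": 0,"spin": -0.07,"grip": 20},
    {"dx": 0,"dy": 0,"dz": 0,"spin": -0.07,"grip": 35},
    {"dx": 0,"dy": 0,"dz": 0,"spin": -0.07,"grip": 45},
    {"dx": 0,"dy": 0,"dz": 0,"spin": -0.07,"grip": 45}
  ]
}}

```text
time_s: 21.25
tcp_pos: [0.4921, 0.1074, 0.0573]
eef_rot: [-180.0, -0.0, 178.7]
contact_force: [-0.4, -1.8, -0.4]
gripper_width: 0.032
```

```bash
python3 mk.py
```

```text
21.25 yaw 178.7 F [-0.4 -1.8 -0.4] Mz -0.015
red [265, 212, 8, 11, 25] [268.3 215.5] angle rel tool x deg 13.5 rad 0.236 R 0.020840471683786166
```

Request:
{"method": "servo_tool", "body": {
  "targets": [
    {"dx": 0,"dy": 0,"dz": 0,"spin": 0,"grip": 45},
    {"dx": 0,"dy": 0,"dz": 0,"spin": 0,"grip": 45},
    {"dx": 0,"dy": 0,"dz": 1,"spin": 0,"grip": 45},
    {"dx": 0,"dy": 0,"dz": 3,"spin": 0,"grip": 45},
    {"dx": 0,"dy": 0,"dz": 6,"spin": 0,"grip": 45},
    {"dx": 2,"dy": 1,"dz": 9,"spin": 0,"grip": 45},
    {"dx": 5,"dy": 2,"dz": 12,"spin": 0,"grip": 45},
    {"dx": 8,"dy": 3,"dz": 12,"spin": 0,"grip": 45},
    {"dx": 8,"dy": 3,"dz": 12,"spin": 0,"grip": 45},
    {"dx": 8,"dy": 3,"dz": 12,"spin": 0,"grip": 45}
  ]
}}

```text
time_s: 22.13
tcp_pos: [0.5737, 0.1379, 0.1782]
eef_rot: [180.0, 0.0, 178.7]
contact_force: [-1.0, -0.9, -0.7]
gripper_width: 0.0396
```

```bash
python3 st.py; python3 look.py w8; python3 - <<'E'
import cv2
im=cv2.imread("pics/w8.png")
cv2.imwrite("pics/w8z.png",cv2.resize(im[40:280,150:410],None,fx=2.4,fy=2.4,interpolation=cv2.INTER_CUBIC))
E
```

```text
22.1333 [0.5737 0.1379 0.1782] [1.7998e+02 4.0000e-02 1.7870e+02] F [-1.  -0.9 -0.7] M [-0.067  0.05   0.029] j6 -123.78616525934237 0.03960191212751145
22.1333 [0.5737 0.1379 0.1782] [1.7998e+02 4.0000e-02 1.7870e+02] [  32.5   14.6  -14.3    0.   -61.  -123.8]
```

View pics/w8z.png

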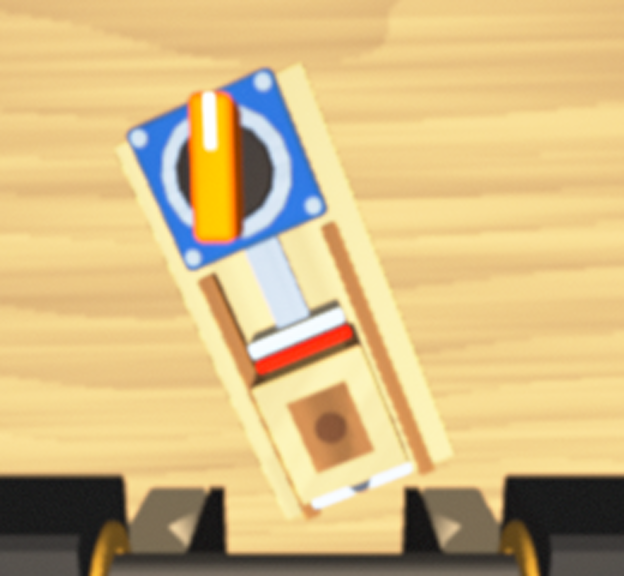

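The box is clamped flat between the pad and the fence, the knob is free, and the hand is clear.

```bash
python3 -c "
from plant import r
print(r.close_job())"
```

```text
the job is handed in; nothing more can be done
None
```

The box is clamped in the jig, the clutch is one click over, and I handed the job in at about 22 s of the 72 s allowed. `close_job` reports no verdict, so the result rests on my own checks.

- **Box:** I set it down between the guides in the plywood jig, not a yellow one, and let go. The last picture shows it square and flat between the red pad and the fence.
- **Knob:** I turned it clockwise about 2.57 rad in a single grip. The measured torque rose to about 0.30 N m and then dropped to about 0. I turned it another 0.07 rad to sit mid-detent, then released it and raised the hand clear.
- **Clutch slip:** The lag of the collar's red mark gave about 0.225 rad just after the click. That puts the final slip near 0.3 rad, safely inside the 0.17 to 0.785 rad window.

**Checks that disagreed:**
- **Camera:** The wrist camera's calibration was about 2 mm off against the tool. I corrected for it by comparing the held box and the fingers with the jig.
- **Sideways force on the knob:** The off-centre grip pushed with up to about 9 N, and I removed it by shifting the tool 1 mm partway through the turn.
- **Not measured:** I have no reading of the jaw's clamping force. I judged it only from the torque drop and the picture.

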